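# Set the dose wheel of a paint dispenser and start it

## Robot

A 7-joint arm with a two-finger parallel gripper is mounted at the origin on the work surface. World frame = base frame: x ahead of the robot, y to its left, z up, the work surface at z = 0. Lengths are in m, angles in rad, forces in N, time in s.
With the tool pointing down it reaches from about 0.425 to 0.925 m from the base axis. Payload 6.8 kg.
Tool frame: the origin (TCP) lies at the very end of the fingers, on their centre line; the grasp point (between the pads) lies 19 mm behind it; z points along the fingers, x is the direction in which the jaws open and shut, and the axes are right-handed (so a half turn about z gives the same grasp; the last joint's range is limited). The gripper opens to 85 mm and grips with 20 to 120 N. Pads are 22 mm wide; open, the fingers measure 114 mm over their backs; the gripper's body (76 mm by 85 mm) begins 54 mm behind the grasp point. The pads swing forward as they close: fully open they stand 13 mm farther back than shut.
Start: joints at [-1.325, 0.477, 0.022, 1.555, -0.011, 1.109, -0.083], TCP at [0.234, 0.633, 0.231] pointing down, gripper open.
Joint ranges: [-2.96, 2.96], [-0.34, 2.1], [-1.41, 1.46], [0.24, 2.44], [-1.37, 4.51], [0.17, 1.92], [-2.96, 2.96]. Speed limits (rad/s): [2.39, 2.39, 3.14, 3.14, 3.14, 3.14, 3.14].

## Interface

Orientations are given as a unit quaternion [w, x, y, z].
In Python, from station import bot gives the robot as it stands.
- The arm moves only by the shell command python3 -m creep 'ROWS' [FORCE]. ROWS is JSON, a list that holds one entry, the list of rows, each a list of 7 numbers: the shift along the tool's x, y, z in cm, then the turn, a rotation vector about the tool's x, y, z in rad, then the opening, from 0 (shut) to 1 (fully open). In form: [[[dx, dy, dz, wx, wy, wz, claw], ...]]. A call has 1 to 10 rows; each row is the pose to reach, as a shift and turn from the pose commanded when the call began, along the tool's axes at that moment; what a row does not reach only later rows make up. A row lasts 1/8 s, in which the tool goes at most 62.5 mm and 10.7 degrees, less where a joint would pass 70% of its speed; a pose out of reach is approached as far as the arm can. A call with a gripper value outside its range is refused whole. The fingers move at their own pace and stop on an object; FORCE is the grip in N (left out, the last holds). Time passes only in rows, so rows that repeat a pose let the fingers close. It gives the time, the measured TCP pose, the force and the opening at its end, in the units of the state.
- bot.get_obs(): the state, without advancing time (a new reading comes with each control period).
- bot.read_camera(name): name is "side" or "top" or "wrist"; returns (picture, depth): 420x560x3 uint8, blue, green, red; 420x560 float32, m along the optical axis (not along the pixel's ray), 0 where there is no reading.
- bot.calibration(name): a dict with "mtx" (3x3 intrinsics, pixels), "dist_coeffs" ([k1, k2, p1, p2, k3] as OpenCV has them; the pictures are not rectified), "rvec" (rotation vector, rad) and "tvec" (3), from world to camera coordinates, as OpenCV has them. Camera axes: x right, y down, z forward; pixel columns grow to the right and rows downward; lengths in m; the calibration is good to about 2 mm. A picture is of the moment at which its call begins: read the wrist's pose just before it. calibration takes no time and is no camera call; for the wrist camera it gives the pose at the moment of the call.
- bot.hand_in(): hands the job in, once; it reports no verdict.
Trained networks look in the newest picture that a camera, given by its name, has taken for a name from the list of things; names that differ only in an ending like _2 or _b are one class to them, and where a whole thing is asked for, a point or a joint stands for the part that bears it (a point fixed in the world has none). Each returns a list of dicts, best first, with "p" (0 to 1); they miss things now and then, are a little off and sometimes report something else, mostly with a low value. They report only what shows in the picture. A call takes as long as a camera call.
- bot.find_in(camera, label): "xy" ([column, row] in pixels, amid what is visible of it).
- bot.silhouettes(camera, label): "mask" (420x560 bool, what is visible of it) and "xy" ([column, row] in pixels, amid what is visible of it).
The state is a dict: "t": time; "q": joint angles; "joint_vel": joint speeds; "joint_torque": joint torques, N m; "eef_pos": TCP position; "tool_rot": TCP orientation; "contact_force": force on the tool from outside, world axes, zero at the start; "torque": the same for the moment, N m; "gripper_width": opening from 0.0 (shut) to 1.0 (fully open).
Only numpy, scipy, OpenCV 4.12 (cv2) and the standard library are available. Lean on these libraries where they do the work, as an engineer would, in place of code of your own. Each camera call takes 0.05 s, during which the arm holds its last target.

## Task

Set the dose on the counter-top paint dispenser: press a fingertip on the big rubber wheel and turn it until its white line points at the steel index clip, then lift off and press the round start button fully down and let go. Do not start it with the wrong dose, do not press on the wheel hard, do not move the index clip, and leave the can, the tape roll and the stirring paddle on the machine where they are.

Things in the scene. Friction and masses are not known exactly. Their poses are not given: they have to be found in the camera images.
- dose_wheel: flat black rubber wheel, 130 mm wide, 22 thick, level, no grip: turned by a closed fingertip pressed on its top and dragged round. Origin: underside centre; x along the white line, z up. Turns endlessly both ways; brake 0.09 N m: a light touch slips (press 9-13 N at 35-45 mm radius); it may turn less than the finger. On a spring: sinks from 1 N, 1 mm per 1.5 N, 8 mm deep. Over 40 N is hard
- wheel_axis (a point): fixed point on the wheel's axis, level with the wheel's top at rest (92 mm above the counter); axes of the dispenser, z up. Its housing (60 mm high) spans x -125 to 125, y -250 to 310 mm from here; a column with spout and canisters, up to 282 mm above the counter, fills x -30 to 120, y 170 to 300 mm
- wheel_mark (a point): point on the white line (36 mm long, 4 mm wide) on the wheel's top, 60 mm from the axis, near the line's outer end; turns with the wheel
- index_tip (a point): inner point of the steel index clip, 69.5 mm from the wheel's axis, just outside the rim, 4 mm below the wheel's top. The clip, a 14 mm wide block with a wedge point, reaches from 69.5 to 98 mm from the axis. x axis: from the wheel's axis out through the clip; z up. Clamped on the far side of the wheel, at a different angle each time
- start_top (a point): centre of the top of the steel start button, a round push button 36 mm across, in a grey housing on the machine's deck
- start (a joint): travel of the start button in m: 0 is up, 0.006 is fully down (about 5 N); it springs up when let go
- base_can_mid (a point): centre of the paint can (90 mm across, 100 mm high) that stands on the machine under its spout; leave alone
- tape_mid (a point): centre of the roll of masking tape (90 mm across, 24 mm high) lying on the machine; leave alone
- paddle_mid (a point): centre of the wooden stirring paddle (200 x 25 x 5 mm) lying on the machine along its near edge; leave alone

How it is judged:
By the outcome, as a careful person would: the job done as asked, in the order asked, and still so for the second after the job is handed in, with the robot touching nothing.
It also fails if it takes over 64 s, if anything falls off the work surface, if the arm or the gripper's body presses on something with over 40 N, if the wrist force passes 120 N, or if a joint passes its speed limit or range.

## Working session

There is one attempt and no reset: what is moved stays moved. The work goes in short steps, Python scripts to look and compute and a shell command to move; the robot and the scene stay as the last step left them, time stands still between calls to the robot, and variables do not carry over. Pictures are saved under pics/ and viewed, and the job is handed in when it is done.

```bash
ls; mkdir -p pics
python3 - <<'E'
from station import bot
import cv2
print(bot.get_obs())
for c in ("side","top","wrist"):
    im,d=bot.read_camera(c); cv2.imwrite(f"pics/{c}0.png",im)
    for n in ("dose_wheel","wheel_mark","index_tip","start_top","base_can_mid","tape_mid","paddle_mid"):
        r=bot.find_in(c,n); print(c,n,[(x["xy"],round(x["p"],2)) for x in r[:2]])
E
```

```text
pics
{'t': 0.0, 'q': array([-1.32511763,  0.47782984,  0.02235604,  1.55645944, -0.01149299,
        1.10930154, -0.08310417]), 'joint_vel': array([-0.00072677, -0.00019105,  0.00048815, -0.00051966,  0.0012276 ,
       -0.00177343,  0.00043313]), 'joint_torque': array([ 1.47312508e-04, -5.96462166e+01,  1.60811171e+00, -2.81203687e+01,
        1.24218801e-02,  9.28226887e-03, -2.67759003e-05]), 'eef_pos': array([0.23366903, 0.63262614, 0.23030273]), 'tool_rot': array([ 5.95763155e-04,  8.20499288e-01,  5.71646783e-01, -7.20434629e-04]), 'contact_force': array([ 0.0735239 ,  0.16692965, -0.23443073]), 'torque': array([ 0.00623107,  0.02205455, -0.0148517 ]), 'gripper_width': 1.0035008027485386}
side dose_wheel [([292.5, 248.0], 0.97), ([363.6, 216.9], 0.16)]
side wheel_mark [([291.1, 248.1], 0.76)]
side index_tip [([274.9, 216.4], 0.4)]
side start_top [([362.7, 217.0], 0.62)]
side base_can_mid [([190.1, 327.9], 0.82)]
side tape_mid [([313.7, 203.7], 0.85)]
side paddle_mid [([322.4, 304.3], 0.62)]
top dose_wheel [([251.3, 239.5], 0.71), ([124.6, 249.4], 0.51)]
top wheel_mark [([250.0, 241.3], 0.56)]
top index_tip []
top start_top [([338.3, 270.4], 0.79)]
top base_can_mid [([124.3, 247.6], 0.75)]
top tape_mid [([347.2, 196.2], 0.71)]
top paddle_mid [([222.2, 295.3], 0.65), ([346.7, 196.4], 0.16)]
wrist dose_wheel []
wrist wheel_mark []
wrist index_tip []
wrist start_top []
wrist base_can_mid []
wrist tape_mid []
wrist paddle_mid []
```

View pics/side0.png

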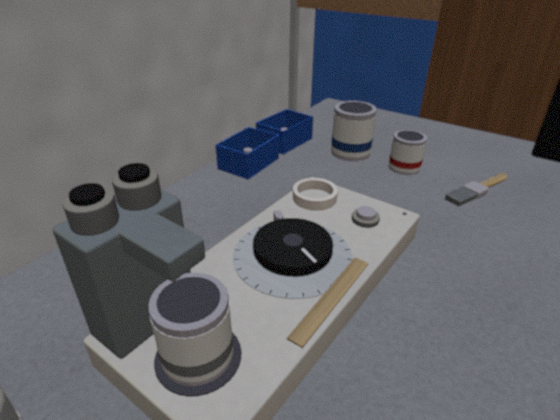

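View pics/top0.png

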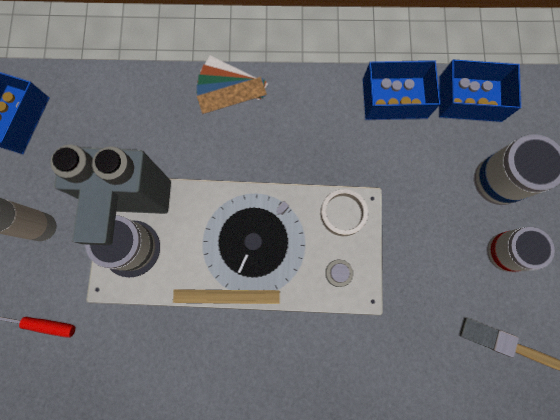

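```bash
cat > h.py <<'E'
from station import bot
import cv2, numpy as np
from scipy.spatial.transform import Rotation as R
def cal(c):
    k=bot.calibration(c); return np.array(k["mtx"]),np.array(k["dist_coeffs"]),cv2.Rodrigues(np.array(k["rvec"],float))[0],np.array(k["tvec"],float).ravel()
def onplane(c,uv,z,k=None):
    M,D,Rm,t=k or cal(c)
    n=cv2.undistortPoints(np.array(uv,float).reshape(-1,1,2),M,D).reshape(-1,2)
    rays=np.c_[n,np.ones(len(n))]@Rm; o=-Rm.T@t
    return o+rays*((z-o[2])/rays[:,2])[:,None]
def cloud(c,d,mask):
    M,D,Rm,t=cal(c); v,u=np.nonzero(mask&(d>0)); 
    n=cv2.undistortPoints(np.c_[u,v].astype(float).reshape(-1,1,2),M,D).reshape(-1,2)
    P=np.c_[n,np.ones(len(n))]*d[v,u][:,None]
    return (P-t)@Rm,u,v
def proj(c,P):
    k=bot.calibration(c); return cv2.projectPoints(np.array(P,float).reshape(-1,3),np.array(k["rvec"],float),np.array(k["tvec"],float),np.array(k["mtx"]),np.array(k["dist_coeffs"]))[0].reshape(-1,2)
def tool(): 
    o=bot.get_obs(); q=o["tool_rot"]; return np.array(o["eef_pos"]),R.from_quat([q[1],q[2],q[3],q[0]]).as_matrix(),o
E
python3 - <<'E'
from h import *
for c in ("side","top"):
    im,d=bot.read_camera(c); M,D,Rm,t=cal(c); print(c,"cam at",-Rm.T@t)
    for n in ("dose_wheel","index_tip","start_top","base_can_mid","tape_mid","paddle_mid"):
        for r in bot.silhouettes(c,n)[:1]:
            P,u,v=cloud(c,d,r["mask"])
            print(n,round(r["p"],2),len(P),np.median(P,0).round(3),np.percentile(P,3,axis=0).round(3),np.percentile(P,97,axis=0).round(3), u.min(),u.max(),v.min(),v.max())
E
```

```text
side cam at [0.23914003 0.4998145  0.50605281]
dose_wheel 0.68 3918 [0.513 0.063 0.092] [ 0.46  -0.004  0.073] [0.576 0.112 0.093] 252 332 218 277
index_tip 0.5 82 [ 0.589 -0.003  0.087] [ 0.578 -0.015  0.073] [0.6   0.004 0.089] 273 282 210 219
start_top 0.47 259 [ 0.465 -0.108  0.081] [ 0.449 -0.132  0.071] [ 0.482 -0.097  0.083] 355 375 206 220
base_can_mid 0.63 7778 [0.492 0.299 0.152] [0.468 0.249 0.066] [0.545 0.327 0.162] 149 232 272 386
tape_mid 0.25 49826 [0.527 0.254 0.062] [ 0.399 -0.144  0.021] [0.633 0.354 0.272] 52 418 163 419
paddle_mid 0.79 1836 [0.42  0.118 0.065] [0.409 0.007 0.062] [0.432 0.195 0.066] 287 367 258 347
top cam at [0.43316563 0.00728097 0.83213241]
dose_wheel 0.94 3795 [0.52  0.048 0.093] [ 0.465 -0.007  0.09 ] [0.577 0.104 0.095] 218 287 208 277
index_tip 0.66 108 [ 0.586 -0.006  0.089] [ 0.577 -0.016  0.064] [0.598 0.004 0.091] 276 287 202 214
start_top 0.74 304 [ 0.467 -0.115  0.083] [ 0.451 -0.131  0.075] [ 0.482 -0.099  0.085] 330 349 263 282
base_can_mid 0.96 2386 [0.501 0.26  0.161] [0.47  0.237 0.074] [0.548 0.312 0.164] 86 154 215 271
tape_mid 0.75 803 [ 0.584 -0.128  0.084] [ 0.539 -0.168  0.065] [ 0.622 -0.083  0.087] 320 367 189 235
paddle_mid 0.75 1328 [0.421 0.099 0.066] [0.41  0.007 0.064] [0.432 0.191 0.068] 173 277 289 303
```

The pictures show the wheel at about (253,242) in the top view. Its white line points down and left, towards (240,268). The clip is at the wheel's upper right, around (283,208), and the button is at (340,272). Next I'll fit the angles.

```bash
cat > meas.py <<'E'
from h import *
def meas(cams=("top","side"),ctr=None,save=None,clip=True):
    out={}
    for c in cams:
        im,d=bot.read_camera(c); k=cal(c)
        if save: cv2.imwrite(f"pics/{c}{save}.png",im)
        # wheel points by depth at top height
        V,U=np.mgrid[0:420,0:560]; P=onplane(c,np.c_[U.ravel(),V.ravel()],0.092,k)
        X=P[:,0].reshape(420,560);Y=P[:,1].reshape(420,560)
        g=im.min(axis=2).astype(float)
        if ctr is None:
            m=bot.silhouettes(c,"dose_wheel")[0]["mask"].astype(np.uint8)
            dil=(g<70)&(cv2.dilate(m,np.ones((5,5)))>0)
            Q,u,v=cloud(c,d,m.astype(bool)); ok=Q[:,2]>0.088
            mm=np.zeros((420,560),np.uint8); mm[v[ok],u[ok]]=1
            mm=cv2.morphologyEx(mm,cv2.MORPH_CLOSE,np.ones((7,7)))
            cs=max(cv2.findContours(mm,cv2.RETR_EXTERNAL,cv2.CHAIN_APPROX_NONE)[0],key=len).reshape(-1,2)
            W=onplane(c,cs,0.092,k)[:,:2]
            from scipy.optimize import least_squares
            s=least_squares(lambda p:np.hypot(*(W-p[:2]).T)-p[2],[.52,.05,.065],loss="soft_l1",f_scale=.001).x
            print(c,"wheel fit",s.round(4)); cc=s[:2]
        else: cc=np.array(ctr)
        r=np.hypot(X-cc[0],Y-cc[1])
        w=(r>.022)&(r<.063)&(g>110)
        n,l,st,_=cv2.connectedComponentsWithStats(w.astype(np.uint8),connectivity=8)
        for i in range(1,n):
            if st[i,4]>=8:
                a=l==i; wt=g[a]-60
                mx=(X[a]*wt).sum()/wt.sum(); my=(Y[a]*wt).sum()/wt.sum()
                print(c,"line n",st[i,4],"ang",round(float(np.degrees(np.arctan2(my-cc[1],mx-cc[0]))),2),"r",round(float(np.hypot(mx-cc[0],my-cc[1])),4), r[a].min().round(3), r[a].max().round(3), "lsq dir", end=" ")
                q=np.c_[X[a],Y[a]]-[mx,my]; e=np.linalg.svd(q*np.sqrt(wt)[:,None],full_matrices=False)[2][0]; e*=np.sign(e@[mx-cc[0],my-cc[1]])
                print(round(float(np.degrees(np.arctan2(e[1],e[0]))),2))
        if clip:
            for z in bot.silhouettes(c,"index_tip")[:1]:
                Q,u,v=cloud(c,d,z["mask"]); Q=Q[(Q[:,2]>.08)]; dd=Q[:,:2]-cc
                print(c,"clip ang depth",np.degrees(np.arctan2(*dd.mean(0)[::-1])).round(2),"r",np.hypot(*dd.T).min().round(4),np.hypot(*dd.T).max().round(4),Q[:,2].mean().round(4))
                vv,uu=np.nonzero(z["mask"]); B=onplane(c,np.c_[uu,vv],0.088,k)[:,:2]-cc
                print("   plane ang",np.degrees(np.arctan2(*B.mean(0)[::-1])).round(2), z["p"])
E
python3 - <<'E'
from meas import *
meas()
for c in("top","side"):
    im,_=bot.read_camera(c); p=(283,208) if c=="top" else (280,220)
    if c=="top": cr=im[195:285,205:335]
    else: cr=im[195:295,225:385]
    cv2.imwrite(f"pics/{c}crop.png",cv2.resize(cr,None,fx=5,fy=5,interpolation=cv2.INTER_CUBIC))
E
```

```text
top wheel fit [0.522  0.0479 0.0638]
top line n 52 ang 156.02 r 0.0448 0.028 0.063 lsq dir 156.37
top clip ang depth -39.42 r 0.0719 0.0968 0.0889
   plane ang -39.35 0.47
side wheel fit [0.5205 0.0511 0.065 ]
side line n 62 ang 160.13 r 0.0418 0.023 0.059 lsq dir 155.14
side clip ang depth -38.89 r 0.0725 0.0986 0.0869
   plane ang -38.23 0.52
```

View pics/topcrop.png

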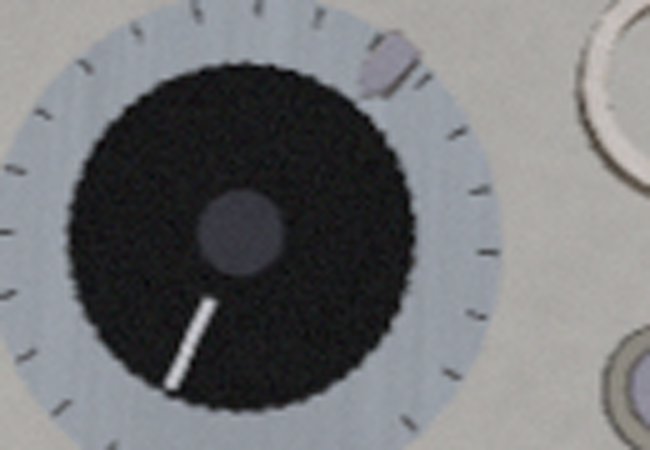

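View pics/sidecrop.png

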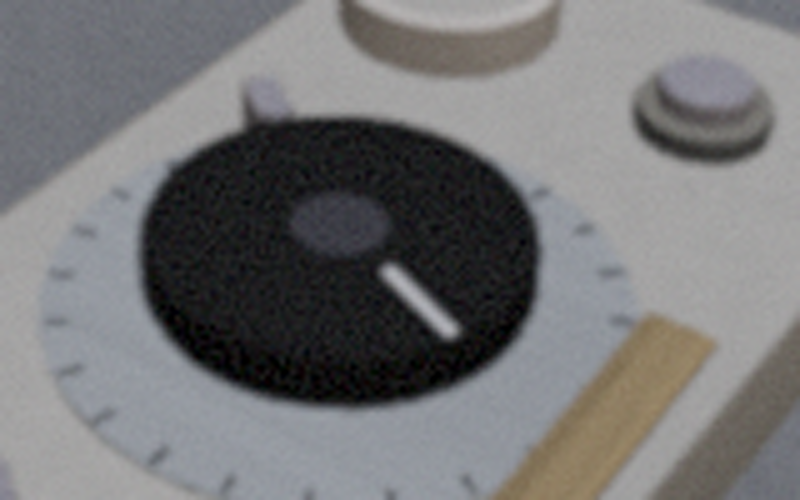

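```bash
cat > rel.py <<'E'
from h import *
def rel(pts):
    p,Rt,o=tool(); print("t",o["t"],"p",p.round(4),"x",Rt[:,0].round(3),"z",Rt[:,2].round(4),"F",o["contact_force"].round(2))
    for P in pts: print(np.round(P,3),(Rt.T@(np.array(P)-p)*100).round(2))
E
python3 - <<'E'
from rel import *
rel([[.234,.633,.37],[.36,.40,.37],[.45,.2,.37],[.514,.089,.37],[.514,.089,.13]])
E
```

```text
t 2.3 p [0.2338 0.6332 0.2313] x [ 0.346  0.938 -0.   ] z [-0. -0. -1.] F [ 0.14 -0.48  0.54]
[0.234 0.633 0.37 ] [-1.000e-02  2.000e-02 -1.387e+01]
[0.36 0.4  0.37] [-17.5   19.92 -13.87]
[0.45 0.2  0.37] [-33.15  35.29 -13.87]
[0.514 0.089 0.37 ] [-41.34  45.14 -13.87]
[0.514 0.089 0.13 ] [-41.34  45.14  10.13]
```

```bash
python3 -m creep '[[[0,0,-6,0,0,0,0],[0,0,-12,0,0,0,0],[-3,4,-14,0,0,0,0],[-7,8.5,-14,0,0,0,0],[-11,13,-14,0,0,0,0],[-15,17,-14,0,0,0,0],[-19,21,-14,0,0,0,0],[-23,25.5,-14,0,0,0,0],[-27,29,-14,0,0,0,0],[-31,33,-14,0,0,0,0]]]' 20
python3 - <<'E'
from rel import *
rel([[.45,.2,.37],[.514,.089,.37],[.514,.089,.13]])
E
```

```text
t: 3.55
eef_pos: [0.4364, 0.2264, 0.3716]
tool_rot: [-0.0, 0.82, 0.572, 0.0]
contact_force: [0.6, 0.7, -0.1]
gripper_width: 0.001
t 3.55 p [0.4364 0.2264 0.3716] x [0.346 0.938 0.001] z [ 5.e-04  8.e-04 -1.e+00] F [ 0.58  0.73 -0.1 ]
[0.45 0.2  0.37] [-2.01  2.19  0.16]
[0.514 0.089 0.37 ] [-10.21  12.04   0.15]
[0.514 0.089 0.13 ] [-10.23  12.04  24.15]
```

```bash
python3 -m creep '[[[-4,4.4,0,0,0,0,0],[-8,9,0,0,0,0,0],[-10.2,12,2,0,0,0,0],[-10.2,12,8,0,0,0,0],[-10.2,12,14,0,0,0,0],[-10.2,12,20,0,0,0,0],[-10.2,12,25,0,0,0,0],[-10.2,12,26,0,0,0,0],[-10.2,12,26,0,0,0,0]]]'
python3 - <<'E'
from rel import *
for c in ("wrist","side"):
    im,d=bot.read_camera(c); cv2.imwrite(f"pics/{c}1.png",im)
rel([[.514,.089,.092],[.514,.089,.0857]])
E
```

```text
t: 4.68
eef_pos: [0.5139, 0.0909, 0.1121]
tool_rot: [0.0, 0.821, 0.572, 0.0]
contact_force: [-0.0, -0.1, 0.7]
gripper_width: 0.003
t 4.775 p [0.5149 0.0912 0.1133] x [0.347 0.938 0.002] z [ 0.0034  0.0013 -1.    ] F [ 0.08  0.08 -0.08]
[0.514 0.089 0.092] [-0.24 -0.02  2.13]
[0.514 0.089 0.086] [-0.24 -0.02  2.76]
```

View pics/wrist1.png

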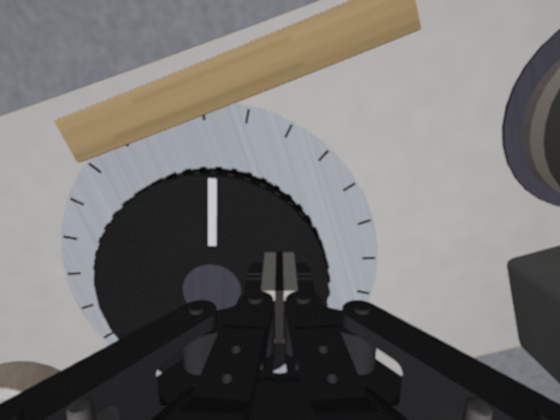

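View pics/side1.png

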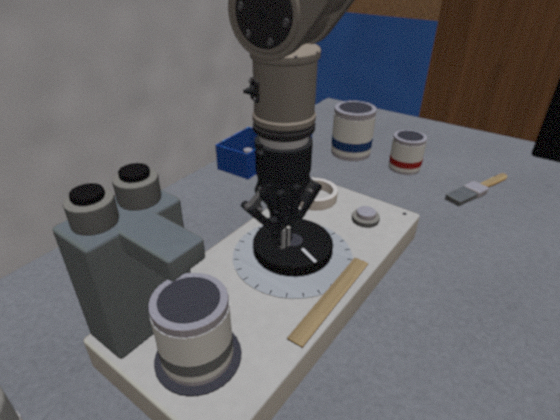

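The wrist view shows the closed fingertip over the left side of the wheel, near (280,255). The hub is at (211,285) and the line runs from (212,180) to (212,245). I'll press down.

```bash
python3 -m creep '[[[-0.2,0,1,0,0,0,0],[-0.2,0,1.8,0,0,0,0],[-0.2,0,2.2,0,0,0,0],[-0.2,0,2.5,0,0,0,0],[-0.2,0,2.5,0,0,0,0]]]'
python3 - <<'E'
from rel import *
rel([[.514,.089,.0857]])
E
```

```text
t: 5.4
eef_pos: [0.5127, 0.0892, 0.0866]
tool_rot: [-0.0, 0.82, 0.572, 0.0]
contact_force: [-2.9, 0.2, 8.2]
gripper_width: 0.003
t 5.4 p [0.5127 0.0892 0.0866] x [0.346 0.938 0.   ] z [-1.e-04  5.e-04 -1.e+00] F [-2.88  0.25  8.25]
[0.514 0.089 0.086] [0.02 0.13 0.09]
```

```bash
cat > arc.py <<'E'
from rel import *
def arc(c,step,n,dz=0,r=None):
    p,Rt,o=tool(); v=p[:2]-c; a0=np.arctan2(v[1],v[0]); r0=np.hypot(*v); r=r or r0
    print("a0",np.degrees(a0).round(1),"r",r0.round(4))
    for i in range(1,n+1):
        a=a0+np.radians(step*i); q=np.array([c[0]+r*np.cos(a),c[1]+r*np.sin(a),p[2]])
        s=Rt[:,:2].copy(); print("[%.2f,%.2f,%.2f,0,0,0,0],"%(s[:2,0]@(q-p)[:2]*100,s[:2,1]@(q-p)[:2]*100,dz),end="")
    print()
E
python3 -c "
from arc import *
arc(np.array([.521,.0495]),15,9,.13,.040)"
```

```text
a0 101.8 r 0.0406
[-0.72,-0.77,0.13,0,0,0,0],[-1.57,-1.38,0.13,0,0,0,0],[-2.55,-1.74,0.13,0,0,0,0],[-3.59,-1.84,0.13,0,0,0,0],[-4.62,-1.66,0.13,0,0,0,0],[-5.56,-1.23,0.13,0,0,0,0],[-6.37,-0.56,0.13,0,0,0,0],[-6.97,0.29,0.13,0,0,0,0],[-7.34,1.27,0.13,0,0,0,0],
```

```bash
python3 -m creep '[[[-0.7,-0.8,0.13,0,0,0,0],[-1.6,-1.4,0.13,0,0,0,0],[-2.55,-1.75,0.13,0,0,0,0],[-3.6,-1.85,0.13,0,0,0,0],[-4.6,-1.65,0.13,0,0,0,0]]]'
python3 - <<'E'
from rel import *
rel([])
im,d=bot.read_camera("wrist"); cv2.imwrite("pics/wrist2.png",im)
E
```

```text
t: 6.02
eef_pos: [0.4827, 0.0531, 0.0862]
tool_rot: [-0.0, 0.82, 0.572, 0.002]
contact_force: [-0.2, 3.9, 9.2]
gripper_width: 0.001
t 6.025 p [0.4827 0.0531 0.0862] x [0.345 0.939 0.003] z [ 0.0034  0.0025 -1.    ] F [-0.15  3.92  9.23]
```

View pics/wrist2.png

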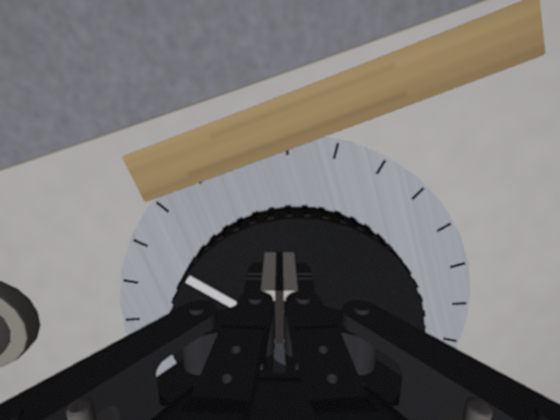

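The wheel follows: the line now points to the upper left, from (237,303) to (188,278), a turn of about 65°. I'll carry on.

```bash
python3 -c "
from arc import *
arc(np.array([.521,.0495]),15,7,.05,.040)"
```

```text
a0 177.2 r 0.0384
[-0.99,0.29,0.05,0,0,0,0],[-1.79,0.96,0.05,0,0,0,0],[-2.39,1.81,0.05,0,0,0,0],[-2.75,2.80,0.05,0,0,0,0],[-2.84,3.84,0.05,0,0,0,0],[-2.66,4.86,0.05,0,0,0,0],[-2.22,5.81,0.05,0,0,0,0],
```

```bash
python3 -m creep '[[[-1,0.3,0.05,0,0,0,0],[-1.8,0.95,0.05,0,0,0,0],[-2.4,1.8,0.05,0,0,0,0],[-2.75,2.8,0.05,0,0,0,0],[-2.85,3.85,0.05,0,0,0,0],[-2.65,4.85,0.05,0,0,0,0],[-2.65,4.85,0.05,0,0,0,0]]]'; python3 -m creep '[[[0,0,-1.5,0,0,0,0],[0,0,-5,0,0,0,0],[-4,-4,-10,0,0,0,0],[-8,-8,-12,0,0,0,0],[-12,-12,-14,0,0,0,0],[-12,-12,-14,0,0,0,0]]]'
python3 - <<'E'
from rel import *
rel([])
for c in ("top","side","wrist"):
    im,d=bot.read_camera(c); cv2.imwrite(f"pics/{c}3.png",im)
E
```

```text
t: 6.95
eef_pos: [0.5187, 0.0093, 0.0853]
tool_rot: [0.0, 0.821, 0.571, 0.001]
contact_force: [-1.4, -0.9, 10.3]
gripper_width: -0.001
t: 7.7
eef_pos: [0.3605, -0.0624, 0.2255]
tool_rot: [-0.001, 0.821, 0.571, 0.001]
contact_force: [0.7, 1.0, 0.3]
gripper_width: 0.002
t 7.7 p [ 0.3605 -0.0624  0.2255] x [0.349 0.937 0.003] z [ 0.0016  0.0028 -1.    ] F [0.72 1.05 0.33]
```

View pics/top3.png

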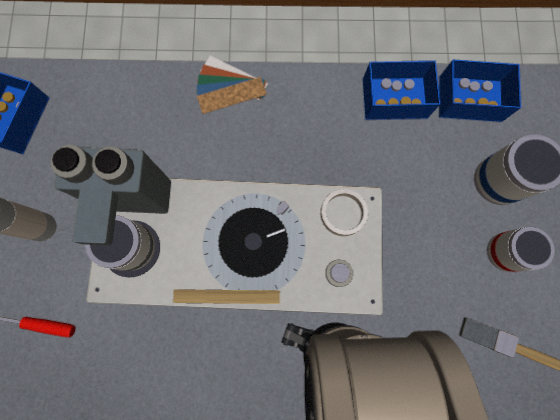

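View pics/wrist3.png

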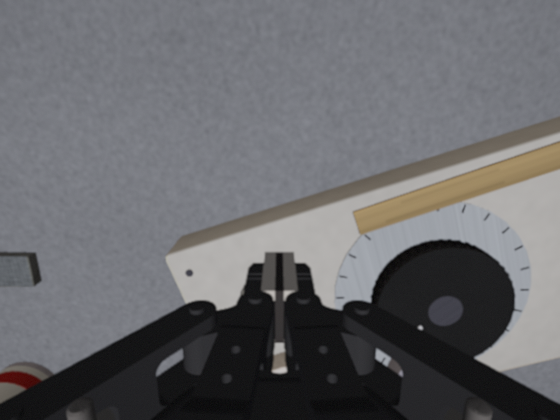

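The top view is clear now. The line points right and up, from (267,237) to (284,231), and the clip is at (283,208), so some turn is still missing.

Run:
```python
from meas import *
meas(("top","side"))
meas(("top",),ctr=(.522,.0479))
```

```text
top wheel fit [0.522  0.0483 0.0639]
top line n 40 ang -68.56 r 0.0455 0.029 0.063 lsq dir -68.53
top clip ang depth -108.91 r 0.1546 0.1907 0.0828
   plane ang -109.21 0.52
side wheel fit [0.5206 0.0511 0.0649]
side line n 40 ang -68.09 r 0.0471 0.031 0.062 lsq dir -69.03
side clip ang depth -39.01 r 0.0734 0.0967 0.0874
   plane ang -38.84 0.65
top line n 42 ang -68.41 r 0.0455 0.028 0.063 lsq dir -68.53
top clip ang depth -39.64 r 0.0709 0.0952 0.0888
   plane ang -39.79 0.49
```

```bash
python3 -c "
from rel import *
rel([[.490,.0238,.15],[.490,.0238,.095],[.490,.0238,.0855]])"
```

```text
t 8.25 p [ 0.3635 -0.0611  0.2241] x [ 0.346  0.938 -0.001] z [-1.1e-03 -7.0e-04 -1.0e+00] F [-0.05  0.42  0.42]
[0.49  0.024 0.15 ] [12.35  8.94  7.39]
[0.49  0.024 0.095] [12.35  8.94 12.89]
[0.49  0.024 0.086] [12.36  8.94 13.84]
```

```bash
python3 -m creep '[[[4,3,2,0,0,0,0],[8,6,5,0,0,0,0],[12.3,8.9,7.4,0,0,0,0],[12.35,8.95,10.5,0,0,0,0],[12.35,8.95,12.5,0,0,0,0],[12.35,8.95,13.3,0,0,0,0],[12.35,8.95,13.9,0,0,0,0],[12.35,8.95,13.9,0,0,0,0],[12.35,8.95,13.9,0,0,0,0]]]'; python3 -c "
from arc import *
arc(np.array([.521,.0495]),11,4,0,.040)"
```

```text
t: 9.38
eef_pos: [0.4892, 0.0234, 0.0863]
tool_rot: [-0.001, 0.821, 0.571, -0.001]
contact_force: [-5.8, -1.5, 9.7]
gripper_width: 0.0
a0 -140.6 r 0.0412
[-0.22,0.75,0.00,0,0,0,0],[-0.41,1.50,0.00,0,0,0,0],[-0.44,2.26,0.00,0,0,0,0],[-0.33,3.02,0.00,0,0,0,0],
```

```bash
python3 -m creep '[[[-0.2,0.75,0.05,0,0,0,0],[-0.4,1.5,0.05,0,0,0,0],[-0.45,2.25,0.05,0,0,0,0],[-0.45,2.25,0.05,0,0,0,0],[-0.45,2.25,-0.6,0,0,0,0],[-0.45,2.25,-2,0,0,0,0]]]'; python3 -m creep '[[[0,0,-3,0,0,0,0],[-4,-4,-8,0,0,0,0],[-8,-8,-12,0,0,0,0],[-12,-12,-13,0,0,0,0],[-12,-12,-13,0,0,0,0]]]'
python3 - <<'E'
from meas import *
meas(("top","side"),save="4")
meas(("top",),ctr=(.522,.0481))
im,_=bot.read_camera("top")
cv2.imwrite("pics/topcrop4.png",cv2.resize(im[195:285,205:335],None,fx=5,fy=5,interpolation=cv2.INTER_CUBIC))
E
```

```text
t: 10.12
eef_pos: [0.5096, 0.0117, 0.1062]
tool_rot: [-0.0, 0.821, 0.572, 0.0]
contact_force: [0.2, -0.1, -0.3]
gripper_width: 0.004
t: 10.75
eef_pos: [0.353, -0.0606, 0.2367]
tool_rot: [-0.001, 0.821, 0.571, 0.002]
contact_force: [1.3, 0.4, -0.3]
gripper_width: 0.001
top wheel fit [0.5216 0.0484 0.0636]
top line n 44 ang -40.19 r 0.0457 0.028 0.063 lsq dir -40.48
top clip ang depth -39.48 r 0.0724 0.0976 0.0886
   plane ang -39.78 0.56
side wheel fit [0.5203 0.0512 0.0648]
side line n 37 ang -41.81 r 0.0464 0.031 0.061 lsq dir -39.9
top line n 45 ang -40.27 r 0.045 0.027 0.062 lsq dir -40.32
```

View pics/topcrop4.png

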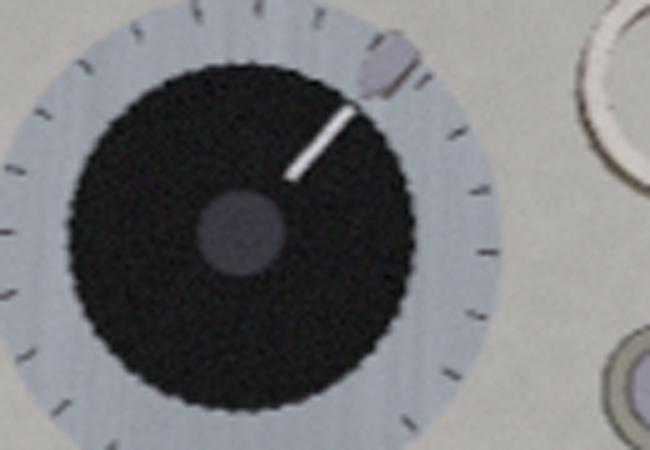

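The line now looks within about 1° of the clip. Before starting the machine I want a closer view from the wrist camera.

```bash
python3 -m creep '[[[3,4,0,0,0,0,0],[6,8,0,0,0,0,0],[9,13,0,0,0,0,0],[12,17,0,0,0,0,0],[15,21,0,0,0,0,0],[18,25.5,0,0,0,0,0],[18,25.5,2,0,0,0,0],[18,25.5,2,0,0,0,0],[18,25.5,2,0,0,0,0]]]'
python3 - <<'E'
from meas import *
im,_=bot.read_camera("wrist"); cv2.imwrite("pics/wrist5.png",im)
print(proj("wrist",[[.521,.0492,.092]]),tool()[0])
E
```

```text
t: 12.32
eef_pos: [0.6561, 0.0205, 0.2154]
tool_rot: [-0.0, 0.821, 0.571, -0.001]
contact_force: [1.0, 0.1, -0.6]
gripper_width: 0.004
[[251.54601268  14.30501436]] [0.65642076 0.02061033 0.21602134]
```

View pics/wrist5.png

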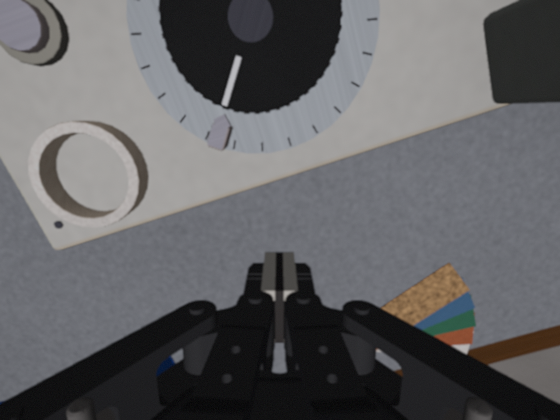

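```bash
python3 -m creep '[[[0,-2.5,2,0,0,0,0],[0,-4.5,4.5,0,0,0,0],[0,-4.5,4.5,0,0,0,0],[0,-4.5,4.5,0,0,0,0]]]'
python3 - <<'E'
from meas import *
im,_=bot.read_camera("wrist"); cv2.imwrite("pics/wrist6.png",im); k=cal("wrist")
print(proj("wrist",[[.521,.0492,.092]]),tool()[0])
# rectified top-down map at z=.090, 0.25mm/px, 
xs=np.arange(.500,.61,.0002); ys=np.arange(.08,-.04,-.0002)
Y,X=np.meshgrid(ys,xs[::-1]); 
uv=proj("wrist",np.c_[X.ravel(),Y.ravel(),np.full(X.size,.092)]).astype(np.float32)
m=cv2.remap(im,uv[:,0].reshape(X.shape),uv[:,1].reshape(X.shape),cv2.INTER_CUBIC)
cv2.imwrite("pics/rect6.png",m); np.save("rect6.npy",m)
E
```

```text
t: 12.88
eef_pos: [0.6161, 0.0364, 0.1722]
tool_rot: [0.001, 0.821, 0.571, 0.001]
contact_force: [1.3, -0.3, 0.1]
gripper_width: -0.001
[[246.2936647   73.47248484]] [0.61642705 0.03627026 0.17227208]
```

View pics/rect6.png

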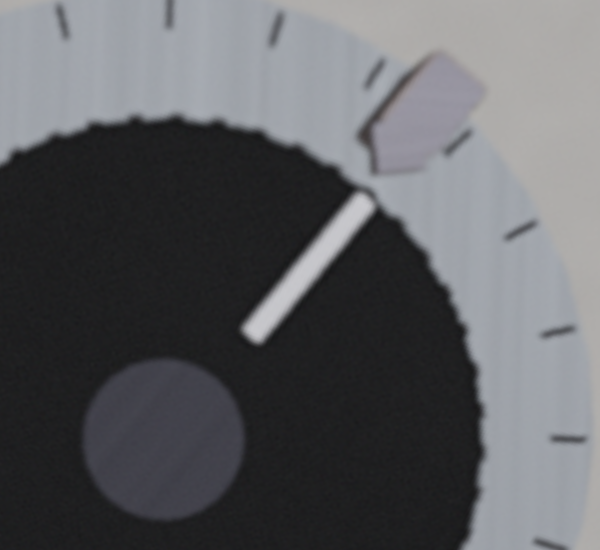

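The rectified view is sharp. The hub is at (163,439), the line runs from (252,335) to (366,202), and the clip's tip is at (375,174) with its back corners at (440,50) and (487,92). I'll work out the angles at the correct heights.

```bash
python3 - <<'E'
from meas import *
k=cal("wrist"); print("cam",-k[2].T@k[3])
f=lambda c,r:(.500+.0002*(550-1-r), .08-.0002*c)
w=lambda c,r,z: onplane("wrist",proj("wrist",[[*f(c,r),.092]]),z)[0][:2]
m=cv2.cvtColor(np.load("rect6.npy"),cv2.COLOR_BGR2GRAY)
hub=(163,439)
for zh in (.092,.093):
  h=w(*hub,zh); A=lambda p:round(float(np.degrees(np.arctan2(*(p-h)[::-1]))),2)
  print(h,"line",A(w(366,202,.092)),A(w(252,335,.092)), np.hypot(*(w(366,202,.092)-h)))
  for n,p in dict(tip=(375,174),mid=(463,71),sh=(398,149)).items(): print(n,A(w(*p,.088)),np.hypot(*(w(*p,.088)-h)).round(4))
E
python3 - <<'E'
import cv2,numpy as np
m=np.load("rect6.npy"); cv2.imwrite("pics/rc.png",cv2.resize(m[30:220,330:510],None,fx=3.1,fy=3.1,interpolation=cv2.INTER_CUBIC))
E
```

```text
cam [0.54661665 0.06114801 0.31458108]
[0.522  0.0474] line -40.58 -40.56 0.06241089648448372
tip -39.05 0.0689
mid -39.47 0.0965
sh -39.37 0.0758
[0.5221106  0.04746177] line -40.69 -40.81 0.062367194400892514
tip -39.15 0.0689
mid -39.54 0.0964
sh -39.46 0.0758
```

View pics/rc.png

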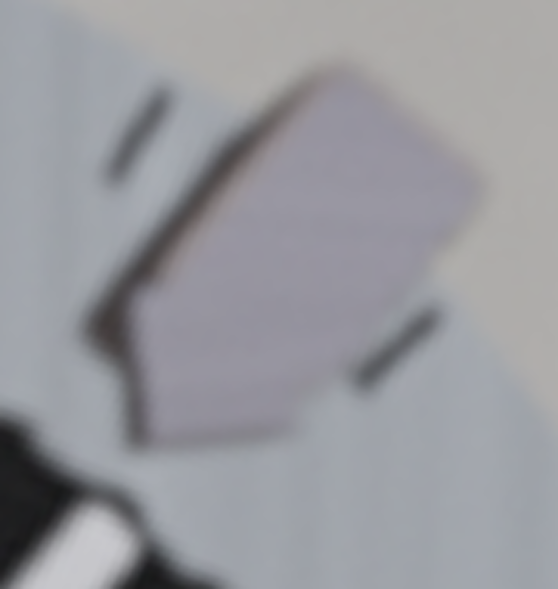

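The line is at -40.6° and the clip at -39.3±0.3°, so they agree to about 1.2°, roughly 1 mm at the rim. I'm happy with that. Next is the button.

```bash
python3 -c "
from rel import *
im,d=bot.read_camera('top')
r=bot.silhouettes('top','start_top')[0]; P,u,v=cloud('top',d,r['mask']); print(r['p'],r['xy'],onplane('top',r['xy'],.083), np.median(P,0),np.percentile(P[:,2],[50,80,95]))
rel([[.466,-.115,.16],[.466,-.115,.10],[.466,-.115,.083],[.466,-.115,.077]])"
```

```text
0.77 [340.3, 268.4] [[ 0.47346855 -0.11602412  0.083     ]] [ 0.46668089 -0.11464358  0.08268549] [0.08268549 0.08399187 0.08515155]
t 13.025 p [0.6162 0.0363 0.1718] x [0.347 0.938 0.001] z [ 2.6e-03  1.0e-04 -1.0e+00] F [ 1.01  0.2  -0.11]
[ 0.466 -0.115  0.16 ] [-19.4   -8.84   1.14]
[ 0.466 -0.115  0.1  ] [-19.41  -8.85   7.14]
[ 0.466 -0.115  0.083] [-19.41  -8.86   8.84]
[ 0.466 -0.115  0.077] [-19.41  -8.86   9.44]
```

```bash
python3 -m creep '[[[-5,-2.2,0,0,0,0,0],[-10,-4.4,0,0,0,0,0],[-15,-6.6,0,0,0,0,0],[-19.4,-8.8,1,0,0,0,0],[-19.4,-8.8,4,0,0,0,0],[-19.4,-8.8,6.5,0,0,0,0],[-19.4,-8.8,7.2,0,0,0,0],[-19.4,-8.8,7.2,0,0,0,0],[-19.4,-8.8,7.2,0,0,0,0]]]'
python3 - <<'E'
from rel import *
for c in ("wrist","side"):
    im,d=bot.read_camera(c); cv2.imwrite(f"pics/{c}7.png",im)
rel([[.467,-.115,.083],[.467,-.115,.077]])
k=cal("wrist"); print(proj("wrist",[[.4665,-.1147,.083],list(tool()[0])]))
E
```

```text
t: 14.15
eef_pos: [0.466, -0.1149, 0.0994]
tool_rot: [0.001, 0.82, 0.572, 0.001]
contact_force: [0.4, -0.1, -0.6]
gripper_width: 0.0
t 14.25 p [ 0.4658 -0.1147  0.0993] x [0.346 0.938 0.001] z [ 0.0016  0.     -1.    ] F [-0.32 -0.77 -0.58]
[ 0.467 -0.115  0.083] [0.02 0.12 1.63]
[ 0.467 -0.115  0.077] [0.02 0.12 2.23]
[[280.77372198 256.74549254]
 [280.37807819 270.19561287]]
```

View pics/wrist7.png

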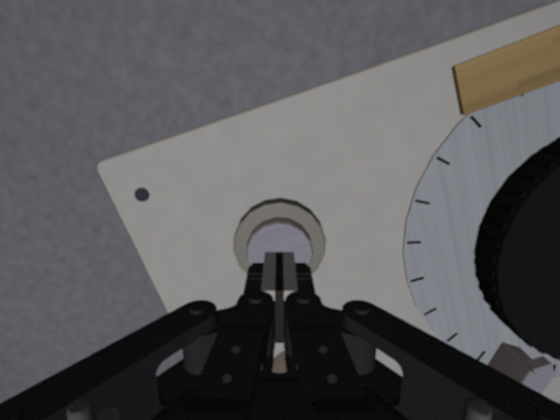

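View pics/side7.png

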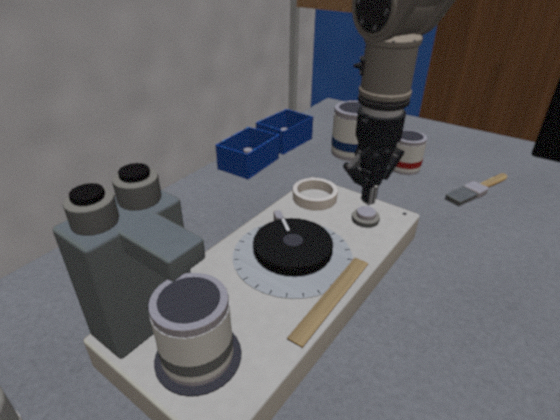

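The fingertip at (280,255) is centred over the button (280,250). I'll press in steps and watch the force.

```bash
python3 -m creep '[[[0,0.1,1,0,0,0,0],[0,0.1,1.8,0,0,0,0],[0,0.1,2.1,0,0,0,0],[0,0.1,2.3,0,0,0,0],[0,0.1,2.3,0,0,0,0]]]'
```

```text
t: 14.88
eef_pos: [0.4662, -0.1149, 0.076]
tool_rot: [-0.0, 0.821, 0.572, 0.0]
contact_force: [-1.7, 2.3, 9.3]
gripper_width: 0.001
```

```bash
python3 -m creep '[[[0,0,0.08,0,0,0,0],[0,0,0.08,0,0,0,0],[0,0,0.08,0,0,0,0]]]'
```

```text
t: 15.25
eef_pos: [0.4662, -0.1149, 0.0758]
tool_rot: [-0.0, 0.821, 0.572, 0.001]
contact_force: [-3.9, 2.4, 19.4]
gripper_width: 0.0
```

The button is on its stop: the force went up to 19 N while the tip moved only 0.2 mm. I'll let go, retreat and check.

```bash
python3 -m creep '[[[0,0,-1,0,0,0,0],[0,0,-4,0,0,0,0],[-3,-3,-8,0,0,0,0],[-7,-5,-12,0,0,0,0],[-10,-6,-14,0,0,0,0],[-10,-6,-14,0,0,0,0],[-10,-6,-14,0,0,0,0]]]'
python3 - <<'E'
from meas import *
meas(("top","side"),save="8")
for c in ("top",):
    im,d=bot.read_camera(c)
    for n in ("start_top","base_can_mid","tape_mid","paddle_mid"):
        for r in bot.silhouettes(c,n)[:1]:
            P,u,v=cloud(c,d,r["mask"]); print(n,round(r["p"],2),np.median(P,0).round(3))
print(tool()[2]["contact_force"])
E
```

```text
t: 16.12
eef_pos: [0.375, -0.1875, 0.2143]
tool_rot: [-0.0, 0.82, 0.572, -0.0]
contact_force: [0.2, -0.2, 0.4]
gripper_width: -0.002
top wheel fit [0.5215 0.0486 0.0639]
top line n 44 ang -40.37 r 0.0457 0.028 0.063 lsq dir -40.86
top clip ang depth -39.44 r 0.0717 0.0985 0.0887
   plane ang -39.7 0.69
side wheel fit [0.5206 0.0512 0.065 ]
side line n 38 ang -41.98 r 0.0461 0.031 0.061 lsq dir -40.13
side clip ang depth -38.83 r 0.0662 0.098 0.0869
   plane ang -38.04 0.49
start_top 0.58 [ 0.465 -0.115  0.083]
base_can_mid 0.83 [0.501 0.26  0.161]
tape_mid 0.92 [ 0.583 -0.128  0.084]
paddle_mid 0.94 [0.421 0.093 0.066]
[ 0.81347979 -0.00145935  0.10622014]
```

View pics/top8.png

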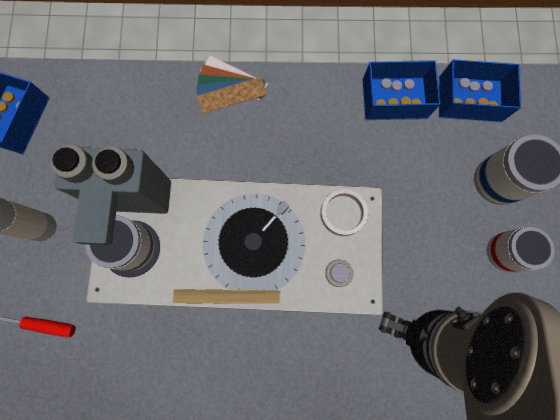

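The line at (264,230) to (278,214) points at the clip at (283,208), the button is back up, and the can, tape and paddle are in their places. The arm is clear of everything.

```bash
python3 -c "
from station import bot
print(bot.hand_in())"
```

```text
the job is handed in; nothing more can be done
None
```

The dose is set, the machine has been started, and the job was handed in at about 16.5 s of the 64 s allowed.

- **Wheel:** I turned it in two drags, pressing with about 8–10 N. The first left it about 29° short of the clip, and the second made that up.
- **Line against clip:** The close wrist view, taken before starting, put the line at -40.6° and the clip at -39.3°. That leaves it about 1.2° short, roughly 1 mm at the rim, and I left it there. After the press, the top camera gave a 0.7–1.2° gap. The side camera is coarser and disagreed more, at 1.3–4° depending on the method.
- **Start button:** It went fully down. The force rose from 9 to 19 N while the fingertip moved only 0.2 mm. It then sprang back up, with its top at 83 mm as before.
- **Everything else:** The clip's measured angle did not change. The can and tape measured within about 1 mm of where they started. The paddle's median reading along its length differed by 6 mm, but the top view shows it in the same place, so I put that down to the mask.

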